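# Nest the laundry scoops with fanned handles

### The arm

A 6-joint arm with a two-finger parallel gripper is mounted at the origin on the work surface. World frame = base frame: x ahead of the robot, y to its left, z up, the work surface at z = 0. Lengths are in m, angles in rad, forces in N, time in s.
With the tool pointing down it reaches from about 0.3 to 0.875 m from the base axis. Payload 6.4 kg.
Tool frame: the origin (TCP) lies midway between the tips of the shut fingers; the grasp point (between the pads) lies 19 mm behind it; z points along the fingers, y is the direction in which the jaws open and shut (so a half turn about z gives the same grasp; the last joint's range is limited). The gripper opens to 85 mm and grips with 20 to 120 N. Pads are 22 mm wide; open, the fingers measure 114 mm over their backs; the gripper's body (76 mm by 85 mm) begins 54 mm behind the grasp point. The pads swing forward as they close: fully open they stand 13 mm farther back than shut.
Start: joints at [-1.404, 0.181, 1.607, -0, 1.354, -0.206], TCP at [0.209, -0.536, 0.231] pointing down, gripper open.
Joint ranges: [-2.99, 2.99], [-0.89, 2.07], [0.3, 2.58], [-1.14, 4.28], [0, 2.63], [-3.12, 3.12]. Speed limits (rad/s): [2.57, 2.57, 3.01, 3.14, 3.14, 3.14].

### API

Orientations are given as a unit quaternion [w, x, y, z].
In Python, from bench import ctrl, optics, ticket gives the robot as it stands. The module is installed in compiled form; this text tells all that it offers.
- The arm moves only by the tool step_arm, never from a script. Its argument "targets" is text: rows parted by semicolons, each of 6 numbers parted by spaces: the shift along the tool's x, y, z in mm, then the turn, a rotation vector about the tool's x, y, z in rad. In form: dx dy dz rx ry rz; .... A call has 1 to 8 rows; each row is the pose to reach, as a shift and turn from the pose commanded when the call began, along the tool's axes at that moment; what a row does not reach only later rows make up. A row lasts 1/8 s, in which the tool goes at most 62.5 mm and 10.7 degrees, less where a joint would pass 70% of its speed; a pose out of reach is approached as far as the arm can. A call with a gripper value outside its range is refused whole. "grip" is the opening in per cent of the stroke, from 0 (shut) to 100 (fully open), set as the call begins (left out, the last holds). The fingers move at their own pace and stop on an object; the grip force is fixed at half the most. Time passes only in rows, so rows that repeat a pose let the fingers close. It gives the time, the measured TCP pose, the force and the opening at its end, in the units of the state.
- ctrl.get_obs(): the state, without advancing time (a new reading comes with each control period).
- optics.camera(name): name is "scene" or "top" or "wrist"; returns a dict with "image" (480x640x3 uint8, red, green, blue), "mtx" (3x3 intrinsics, pixels), "xyz" and "orientation" of the camera in the world. Camera axes: x right, y up, looking along -z (the intrinsics and any distortion apply to the point x, -y, -z); pixel columns grow to the right and rows downward; lengths in m; the calibration is good to about 2 mm. A picture is of the moment at which its call begins. There is no depth.
- ticket.hand_in(): hands the job in, once; it reports no verdict.
The state is a dict: "time_s": time; "q": joint angles; "dq": joint speeds; "joint_efforts": joint torques, N m; "eef_pos": TCP position; "eef_rot": TCP orientation; "wrist_force": force on the tool from outside, world axes, zero at the start; "torque": the same for the moment, N m; "opening": opening from 0.0 (shut) to 1.0 (fully open).
Only numpy, scipy, OpenCV 4.12 (cv2) and the standard library are available. Lean on these libraries where they do the work, as an engineer would, in place of code of your own. Each camera call takes 0.05 s, during which the arm holds its last target.

### The job

Tidy the three laundry scoops into one nested stack where the large blue scoop stands: the green scoop sits fully down inside the blue one and the red scoop fully down inside the green one. Fan the handles out, each turned about 60 degrees from the handle of the scoop below it and both turned the same way round, so that each clears the one below. Leave the blue scoop in its place.

Things in the scene. Friction and masses are not known exactly. Their poses are not given: they have to be found in the camera images.
- large_mid (a point): Large blue scoop: upright open round cup with a handle, loose, 200 g. Outer radius 50 mm at the bottom, 58 at the rim, 56 mm tall, wall 3, floor 4 mm thick. Level handle along +x, 14 mm wide, 10 mm tall, to 140 mm from the cup axis; its last 8 mm rise 8 mm more. Handle centre line 51 mm above the underside. This point: on the cup axis, 28 mm above the underside; z up.
- medium_grip (a point): Medium green scoop, loose, 80 g. Outer radius 36 mm at the bottom, 42 at the rim, 62 mm tall, wall 3, floor 4 mm thick. Level handle along +x, 14 mm wide, 10 mm tall, to 140 mm from the cup axis; its last 8 mm rise 8 mm more. This point: in the middle of the handle's section, a good place to grip across it, 90 mm from the cup axis (axis at x = -90 mm) and 61 mm above the underside; z up.
- small_grip (a point): Small red scoop, loose, 50 g. Outer radius 22 mm at the bottom, 27 at the rim, 68 mm tall, wall 3, floor 4 mm thick. Level handle along +x, 14 mm wide, 10 mm tall, to 140 mm from the cup axis; its last 8 mm rise 8 mm more. This point: in the middle of the handle's section, a good place to grip across it, 90 mm from the cup axis (axis at x = -90 mm) and 67 mm above the underside; z up.
Not all that is in view belongs to the job. There is more than one size of the part that bears medium_grip; the job needs the smaller.

How it is judged:
At the end, for the whole second after the job is handed in: Green seated in blue and red in green (heights within 4 mm, upright within 10 degrees); green handle 40 to 80 degrees from blue, red 40 to 80 degrees from green, the same way round (either way); blue scoop within 40 mm of its start (x of large_mid in the frame of medium_grip between -0.108 and -0.072 m and y of large_mid in the frame of medium_grip between -0.018 and 0.018 m and z of medium_grip in the frame of large_mid between 0.033 and 0.041 m and x of large_mid in the frame of small_grip between -0.119 and -0.061 m and y of large_mid in the frame of small_grip between -0.029 and 0.029 m and z of small_grip in the frame of large_mid between 0.043 and 0.051 m and angle between the x axis of medium_grip and the x axis of large_mid, either way round between 0.698 and 1.396 rad and angle between the x axis of small_grip and the x axis of medium_grip, either way round between 0.698 and 1.396 rad and x of medium_grip in the frame of large_mid above 0 m and x of small_grip in the frame of large_mid below 0.042 m and angle between each of large_mid, medium_grip, small_grip's own z axis and vertical below 0.175 rad and distance of large_mid from where it was at the start of the episode below 0.04 m); the robot touches nothing.
It also fails if it takes over 67 s, if anything falls off the work surface, if the arm or the gripper's body presses on something with over 40 N, if the wrist force passes 120 N, or if a joint passes its speed limit or range.

## Working session

There is one attempt and no reset: what is moved stays moved. The work goes in short steps, Python scripts to look and compute and a tool call to move; the robot and the scene stay as the last step left them, time stands still between calls to the robot, and variables do not carry over. Pictures are saved under pics/ and viewed, and the job is handed in when it is done.

Besides the shell and the picture viewer there is one more tool, called after "Emit:" as name(argument=value, ...) on one line, values as JSON. step_arm: Moves the arm, as the interface text tells. Its arguments: {"type":"object","properties":{"targets":{"type":"string"},"grip":{"type":"number"}},"required":["targets"]}

```bash
mkdir -p pics
python3 - <<'E'
from bench import ctrl, optics
import cv2,numpy as np
np.set_printoptions(suppress=True,precision=4)
for n in ["scene","top","wrist"]:
    c=optics.camera(n); cv2.imwrite(f"pics/{n}0.png",c["image"][:,:,::-1]); print(n,c["mtx"].tolist(),c["xyz"],c["orientation"],[k for k in c])
o=ctrl.get_obs(); print(o)
E
```

```text
scene [[488.5862412295558, 0.0, 321.2049937780767], [0.0, 488.5862412295558, 227.53481935714288], [0.0, 0.0, 1.0]] [1.0853 0.5741 0.7086] [0.3161 0.1446 0.4171 0.8398] ['image', 'mtx', 'xyz', 'orientation']
top [[559.2759298880283, 0.0, 316.06832958497154], [0.0, 559.2759298880283, 234.98467380872617], [0.0, 0.0, 1.0]] [ 0.3276 -0.1028  1.5419] [ 0.7132  0.0578 -0.0444 -0.6972] ['image', 'mtx', 'xyz', 'orientation']
wrist [[390.8460532084049, 0.0, 324.5589269493035], [0.0, 390.8460532084049, 237.95878029362245], [0.0, 0.0, 1.0]] [ 0.279  -0.5071  0.3727] [ 0.8171 -0.1218  0.0842 -0.5572] ['image', 'mtx', 'xyz', 'orientation']
{'time_s': 0.15, 'q': array([-1.4043,  0.1814,  1.6078,  0.    ,  1.3538, -0.2063]), 'dq': array([ 0.0001,  0.0006, -0.0025,  0.0007, -0.0011, -0.0002]), 'joint_efforts': array([  0.0015, -44.5265, -35.1692,  -0.0003,   0.0058,  -0.    ]), 'eef_pos': array([ 0.2094, -0.5351,  0.2306]), 'eef_rot': array([-0.0007,  0.9827,  0.1853,  0.    ]), 'wrist_force': array([0.2782, 0.6286, 0.1652]), 'torque': array([ 0.0352,  0.0173, -0.0098]), 'opening': 0.9987766866723082}
```

View pics/top0.png

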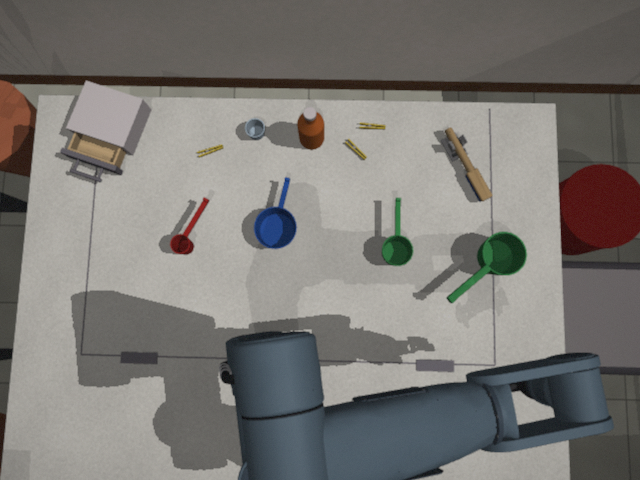

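View pics/scene0.png

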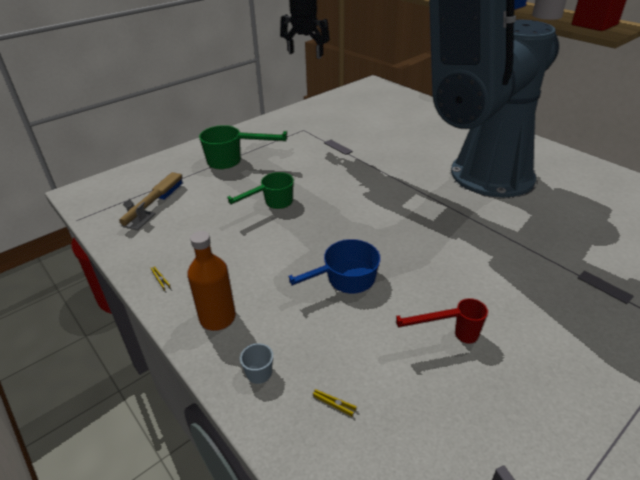

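View pics/wrist0.png

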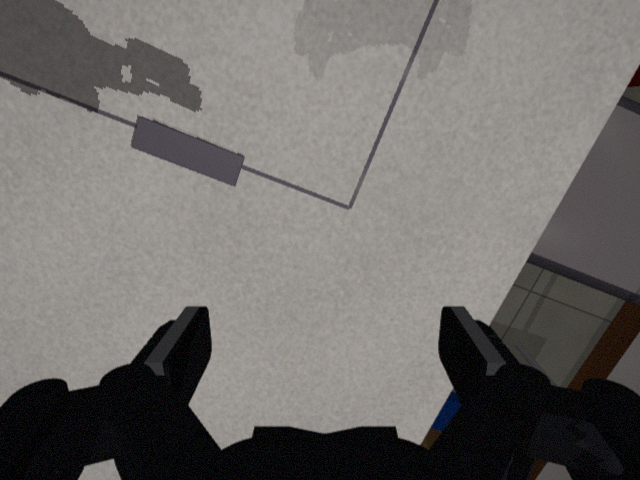

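```bash
cat > h.py <<'E'
from bench import ctrl, optics
import cv2,numpy as np
from scipy.spatial.transform import Rotation as R
from scipy.optimize import minimize
np.set_printoptions(suppress=True,precision=4)
def rot(q): return R.from_quat([q[1],q[2],q[3],q[0]]).as_matrix()
def proj(c,P):
    p=(np.atleast_2d(P)-c["xyz"])@rot(c["orientation"]); p=p*[1,-1,-1]
    u=p@c["mtx"].T; return u[:,:2]/u[:,2:]
def mask(im,col):
    h=cv2.cvtColor(im,cv2.COLOR_RGB2HSV); H,S,V=[h[:,:,i].astype(int) for i in range(3)]
    d={"red":(H<6)|(H>172),"green":(H>50)&(H<80),"blue":(H>100)&(H<125)}[col]
    return (d&(S>130)&(V>30)).astype(np.uint8)
SP={"blue":(.050,.058,.056,.051),"green":(.036,.042,.062,.061-.004+.004),"red":(.022,.027,.068,.067)}
def parts(col,x,y,z0,yaw):
    rb,rt,h,hz=SP[col]; a=np.linspace(0,2*np.pi,40,endpoint=False); C=np.cos(a);S=np.sin(a)
    cup=np.r_[np.c_[rb*C,rb*S,0*a],np.c_[rt*C,rt*S,0*a+h]]
    def box(x0,x1,z0,z1): return np.array([[X,Y,Z] for X in(x0,x1) for Y in(-.007,.007) for Z in(z0,z1)])
    ps=[cup,box(rt-.003,.14,hz-.005,hz+.005),box(.132,.14,hz-.005,hz+.013)]
    M=R.from_euler('z',yaw).as_matrix()
    return [p@M.T+[x,y,z0] for p in ps]
def sil(c,col,pose,s=4):
    m=np.zeros((480*1,640*1),np.uint8)
    for p in parts(col,*pose):
        q=cv2.convexHull((proj(c,p)*16).round().astype(np.int32))
        cv2.fillConvexPoly(m,q,255,cv2.LINE_AA,4)
    return m/255.
def unproj(c,uv,z):
    d=np.linalg.inv(c["mtx"])@[uv[0],uv[1],1]; d=rot(c["orientation"])@(d*[1,-1,-1])
    return c["xyz"]+d*(z-c["xyz"][2])/d[2]
def fit(cs,ms,col,p0,z0=0.):
    def f(p):
        return sum(np.abs(sil(c,col,(p[0]/1e3,p[1]/1e3,z0,p[2]/50))-m).sum()/max(m.sum(),1) for c,m in zip(cs,ms))
    x0=np.array([p0[0]*1e3,p0[1]*1e3,p0[2]*50])
    best=None
    for k in (15,5):
        r=minimize(f,x0,method="Nelder-Mead",options=dict(initial_simplex=np.vstack([x0,x0+np.eye(3)*k]),xatol=.05,fatol=1e-4)); x0=r.x
    return r.x[0]/1e3,r.x[1]/1e3,r.x[2]/50,r.fun
def keep(m,uv,rad=75):
    k=np.zeros_like(m); cv2.circle(k,tuple(int(i) for i in uv),rad,1,-1); return m*k
E
python3 - <<'E'
from h import *
cs=[];
for n in("top","scene"):
    cs.append(optics.camera(n))
I={"blue":((275,228),(289,176)),"green":((397,250),(397,193)),"red":((182,243),(210,193))}
I2={"blue":(340,268),"green":(265,190),"red":(450,318)}
for col,(a,b) in I.items():
    A=unproj(cs[0],a,SP[col][2]);B=unproj(cs[0],b,SP[col][3]); yaw=np.arctan2(*(B-A)[1::-1])
    ms=[keep(mask(cs[0]["image"],col),np.add(a,b)/2,60),keep(mask(cs[1]["image"],col),I2[col],65)]
    if col=='green': ms[1]=ms[1]*1; 
    n,l,st,_=cv2.connectedComponentsWithStats(ms[1]); ms[1]=(l==1+np.argmax(st[1:,4])).astype(np.uint8)
    print(col,A[:2],yaw,np.linalg.norm((B-A)[:2]),"top",np.array(fit(cs[:1],ms[:1],col,(A[0],A[1],yaw))),"scene",np.array(fit(cs[1:],ms[1:],col,(A[0],A[1],yaw))),"both",np.array(fit(cs,ms,col,(A[0],A[1],yaw))))
E
```

```text
blue [0.5604 0.039 ] -0.22218562174111547 0.14938575103052362 top [ 0.5619  0.0403 -0.2073  0.1769] scene [ 0.558   0.0333 -0.1479  0.1794] both [ 0.5615  0.0381 -0.202   0.3711]
green [ 0.5072 -0.2882] 0.002375486984643852 0.15501485630900286 top [ 0.507  -0.2882  0.0037  0.5212] scene [ 0.5011 -0.2979  0.0822  0.3502] both [ 0.506  -0.2902  0.0208  0.8967]
red [0.5127 0.285 ] -0.4564079429237145 0.1537165032439729 top [ 0.5117  0.2911 -0.4996  0.4188] scene [ 0.506   0.2864 -0.4656  0.3181] both [ 0.5112  0.2887 -0.4778  0.7536]
```

```bash
cat > ov.py <<'E'
from h import *
def overlay(c,poses,box,fn,k=5):
    x,y,w,h=box; im=cv2.resize(c["image"][y:y+h,x:x+w],None,fx=k,fy=k,interpolation=cv2.INTER_CUBIC)[:,:,::-1].copy()
    for col,p in poses:
        for P in parts(col,*p):
            q=cv2.convexHull((((proj(c,P)-[x,y]+.5)*k)).astype(np.int32)); cv2.polylines(im,[q],True,(255,255,255),1)
    cv2.imwrite(fn,im)
E
python3 - <<'E'
from ov import *
P=[("green",(.506,-.2882,0,.004)),("red",(.5117,.2905,0,-.49)),("blue",(.5619,.040,0,-.207))]
c=optics.camera("top"); d=optics.camera("scene")
overlay(c,P,(360,170,80,110),"pics/g1.png"); overlay(c,P,(150,170,160,110),"pics/rb1.png")
overlay(d,P,(220,160,280,200),"pics/s1.png",2.8)
E
```

```text
(no output)
```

View pics/g1.png

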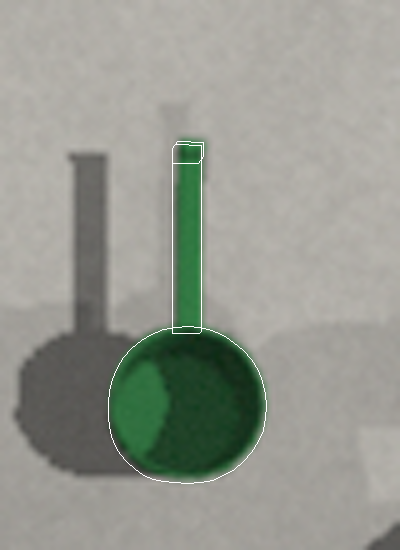

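View pics/rb1.png

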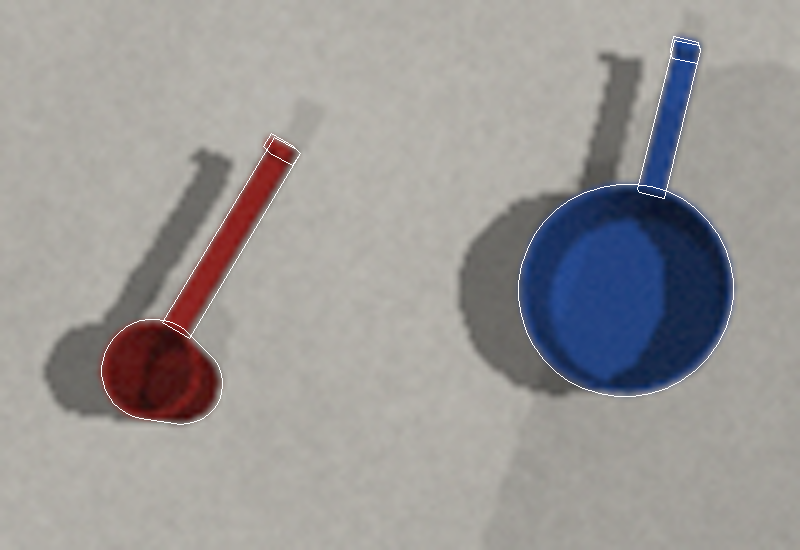

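View pics/s1.png

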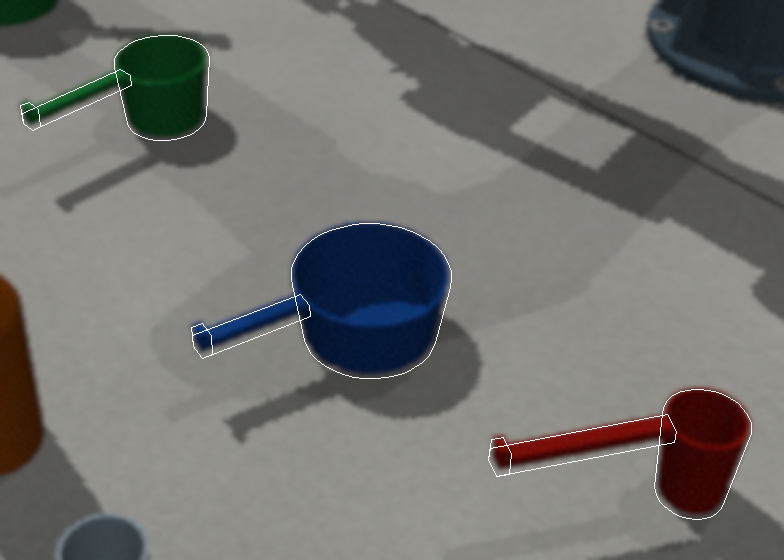

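```bash
cat >> h.py <<'E'
def go(x,y,z,psi,o=None):
    """shift/turn in tool axes to TCP x,y,z, tool down with tool-x heading psi"""
    o=o or ctrl.get_obs(); A=rot(o["eef_rot"])
    B=np.array([[np.cos(psi),np.sin(psi),0],[np.sin(psi),-np.cos(psi),0],[0,0,-1]]).T.copy()
    B=np.c_[[np.cos(psi),np.sin(psi),0],[np.sin(psi),-np.cos(psi),0],[0,0,-1]]
    print("t",o["time_s"],"pos",o["eef_pos"],"psi",np.arctan2(A[1,0],A[0,0]),"q",o["q"],"F",o["wrist_force"],"open",o["opening"])
    print("move mm",A.T@(np.array([x,y,z])-o["eef_pos"])*1e3,"rot",R.from_matrix(A.T@B).as_rotvec())
E
python3 -c "
from h import *
go(.596,-.288,.15,3.1416)"
```

```text
t 0.35 pos [ 0.2094 -0.5354  0.2311] psi 0.37280139295818626 q [-1.4043  0.181   1.6072 -0.      1.3538 -0.2063] F [ 0.7716 -0.4195 -0.6312] open 1.0004004926500047
move mm [450.1197 -89.5707  81.1533] rot [ 0.     -0.0006 -2.7688]
```

Emit:
step_arm(targets="450 -90 0 0 0 -1.4; 450 -90 0 0 0 -1.4; 450 -90 0 0 0 -1.4; 450 -90 0 0 0 -1.4; 450 -90 0 0 0 -1.4; 450 -90 0 0 0 -1.4; 450 -90 0 0 0 -1.4; 450 -90 0 0 0 -1.4", grip=60)

```text
time_s: 1.35
eef_pos: [0.5984, -0.2849, 0.231]
eef_rot: [0.0, 0.629, 0.777, 0.0]
wrist_force: [-0.0, -0.2, 0.9]
opening: 0.599
```

```bash
python3 -c "
from h import *
go(.596,-.288,.15,3.1416)"
```

```text
t 1.35 pos [ 0.5984 -0.2849  0.231 ] psi 1.7805009424544527 q [-0.6234  0.3728  1.3686  0.0007  1.4002 -0.8333] F [-0.0261 -0.1635  0.9194] open 0.5985564967846547
move mm [-2.5698 -2.9869 81.0103] rot [ 0.0008  0.     -1.3611]
```

Emit:
step_arm(targets="-2.5 -3 80 0 0 -1.361; -2.5 -3 80 0 0 -1.361; -2.5 -3 80 0 0 -1.361; -2.5 -3 80 0 0 -1.361; -2.5 -3 80 0 0 -1.361; -2.5 -3 80 0 0 -1.361; -2.5 -3 80 0 0 -1.361; -2.5 -3 80 0 0 -1.361")

```text
time_s: 2.35
eef_pos: [0.5933, -0.2908, 0.1512]
eef_rot: [-0.0, 0.002, 1.0, 0.0]
wrist_force: [-0.6, -0.4, -0.1]
opening: 0.597
```

```bash
python3 -c "
from ov import *
go(.596,-.288,.043,3.1416)
c=optics.camera('wrist'); print(c['xyz'],c['orientation'])
overlay(c,[('green',(.506,-.2882,0,.004))],(0,0,640,480),'pics/w2.png',1)"
```

```text
t 2.35 pos [ 0.5933 -0.2908  0.1512] psi 3.136986099001928 q [-0.635   0.4408  1.4427 -0.      1.2582 -2.2012] F [-0.6125 -0.389  -0.058 ] open 0.5970307904897681
move mm [ -2.68     2.8178 108.166 ] rot [ 0.0001 -0.0001 -0.0046]
[ 0.5191 -0.2895  0.2933] [ 0.7008 -0.1041 -0.1037  0.6981]
```

View pics/w2.png

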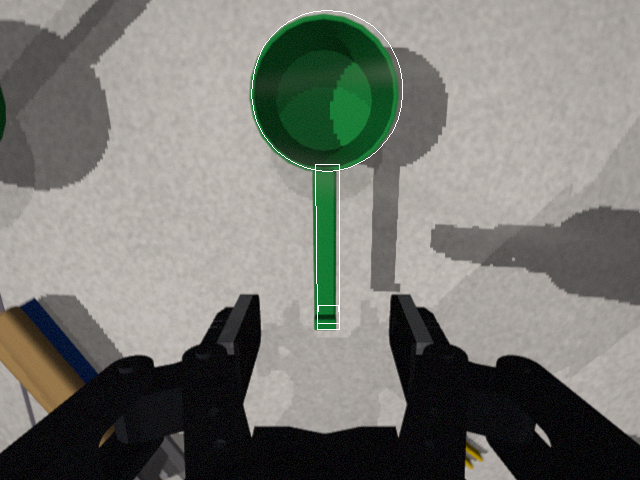

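Emit:
step_arm(targets="-3 1.5 40 0 0 -0.005; -3 1.5 80 0 0 -0.005; -3 1.5 108 0 0 -0.005; -3 1.5 108 0 0 -0.005; -3 1.5 108 0 0 -0.005")

```text
time_s: 3.02
eef_pos: [0.5971, -0.2899, 0.0446]
eef_rot: [0.001, 0.002, 1.0, -0.0]
wrist_force: [-0.1, 0.5, 0.9]
opening: 0.599
```

```bash
python3 -c "
from ov import *
go(.597,-.289,.043,3.1416)
c=optics.camera('wrist'); overlay(c,[],(0,0,640,480),'pics/w3.png',1)
c=optics.camera('scene'); overlay(c,[],(200,100,160,140),'pics/s3.png',4)"
```

```text
t 3.025 pos [ 0.5971 -0.2899  0.0446] psi 3.1384178896770965 q [-0.6304  0.5763  1.484   0.      1.0797 -2.1981] F [-0.1398  0.5038  0.916 ] open 0.5985974065874957
move mm [0.1027 0.9173 1.5949] rot [-0.001   0.0014 -0.0032]
```

View pics/w3.png

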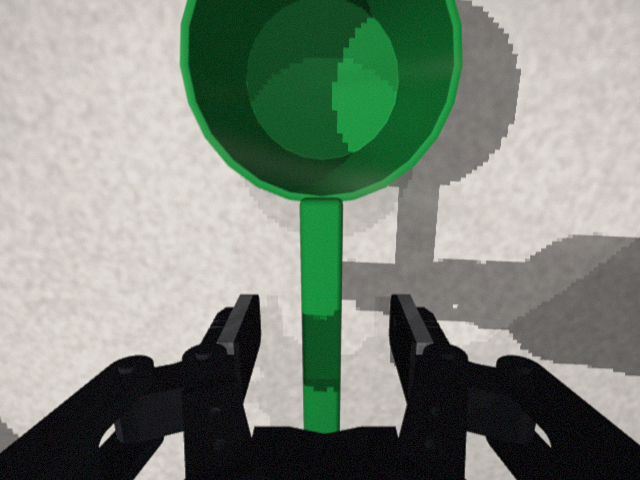

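View pics/s3.png

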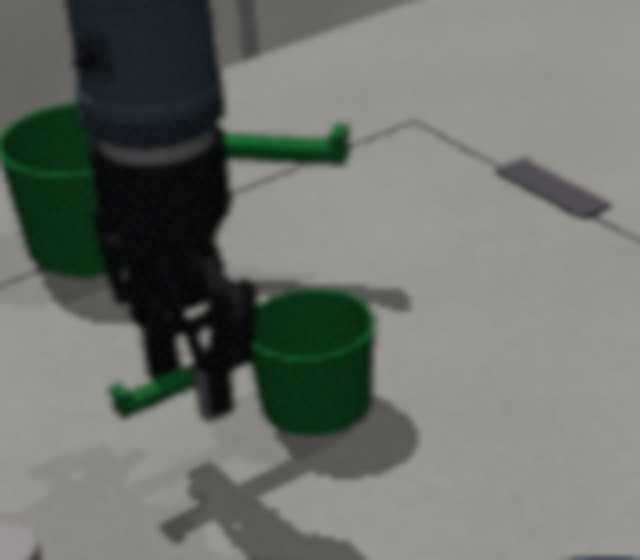

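Emit:
step_arm(targets="0 0 1 0 0 0; 0 0 1 0 0 0; 0 0 1 0 0 0; 0 0 1 0 0 0; 0 0 1 0 0 0; 0 0 1 0 0 0", grip=0)

```text
time_s: 3.88
eef_pos: [0.5968, -0.2896, 0.0428]
eef_rot: [0.0, 0.001, 1.0, -0.0]
wrist_force: [0.8, -0.5, 3.2]
opening: 0.149
```

Emit:
step_arm(targets="0 0 -30 0 0 0; 0 0 -60 0 0 0; 0 0 -100 0 0 0; 0 0 -100 0 0 0; 0 0 -100 0 0 0")

```text
time_s: 4.5
eef_pos: [0.5955, -0.2889, 0.1409]
eef_rot: [-0.001, 0.001, 1.0, 0.001]
wrist_force: [0.0, -0.5, -1.9]
opening: 0.15
```

```bash
python3 -c "
from ov import *
go(.597,-.289,.143,3.1416)
c=optics.camera('wrist'); overlay(c,[],(0,0,640,480),'pics/w4.png',1)
c=optics.camera('scene'); overlay(c,[],(200,80,160,140),'pics/s4.png',4)"
```

```text
t 4.5 pos [ 0.5955 -0.2889  0.1409] psi 3.138717964129646 q [-0.6305  0.4554  1.4444 -0.      1.2439 -2.1985] F [ 0.0202 -0.53   -1.9155] open 0.15035927619211
move mm [-1.4604 -0.1225 -2.1138] rot [ 0.0012 -0.0017 -0.0029]
```

View pics/w4.png

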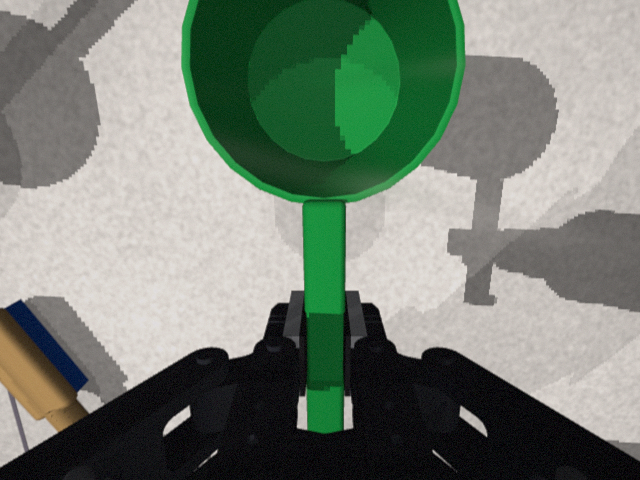

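View pics/s4.png

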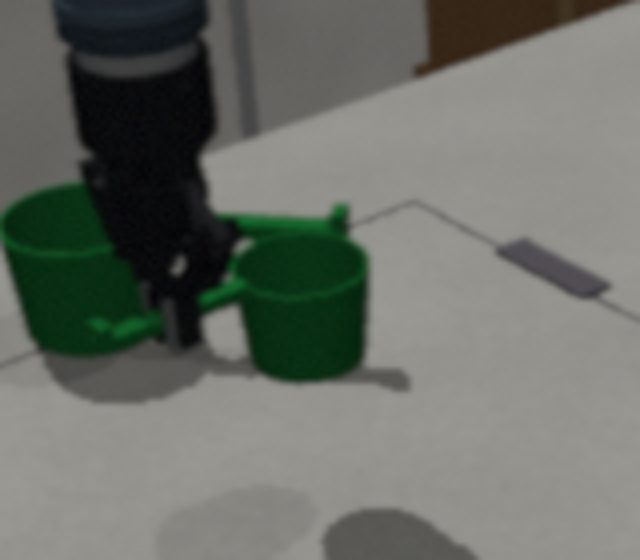

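```bash
python3 -c "
from ov import *
go(.5896,-.0465,.16,1.888)"
```

```text
t 4.6 pos [ 0.5951 -0.2886  0.14  ] psi 3.1387251878576654 q [-0.6305  0.4565  1.4449 -0.      1.2441 -2.1984] F [ 0.0923  0.2553 -1.283 ] open 0.15165874436407498
move mm [  6.2929 242.0872 -19.4691] rot [-0.     -0.0041  1.2507]
```

Emit:
step_arm(targets="1 30 -17 0 0 0.15; 2 60 -17 0 0 0.31; 3 90 -17 0 0 0.47; 4 120 -17 0 0 0.63; 5 150 -17 0 0 0.78; 6 180 -17 0 0 0.94; 6 210 -17 0 0 1.1; 6 242 -17 0 0 1.25")

```text
time_s: 5.6
eef_pos: [0.5899, -0.0463, 0.1575]
eef_rot: [-0.001, 0.588, 0.809, -0.001]
wrist_force: [-0.6, -0.5, -0.2]
opening: 0.152
```

Emit:
step_arm(targets="0 0 0 0 0 0; 0 0 0 0 0 0; 0 0 0 0 0 0")

```text
time_s: 5.98
eef_pos: [0.5908, -0.0483, 0.1588]
eef_rot: [-0.0, 0.586, 0.81, -0.0]
wrist_force: [0.0, -0.3, -1.3]
opening: 0.145
```

```bash
python3 -c "
from ov import *
go(.5896,-.0465,.16,1.888)
P=[('blue',(.5615,.039,0,-.207)),('green',(.5615,.039,.117,-1.254))]
for n in ('wrist','top'):
  c=optics.camera(n); overlay(c,P,(0,0,640,480) if n=='wrist' else (220,140,160,120),f'pics/{n}5.png',1 if n=='wrist' else 5)
c=optics.camera('scene'); overlay(c,P,(240,110,200,200),'pics/s5.png',3)"
```

```text
t 5.975 pos [ 0.5908 -0.0483  0.1588] psi 1.8887337128404178 q [-0.2814  0.2926  1.625  -0.0003  1.2247 -0.5992] F [ 0.0198 -0.2572 -1.3297] open 0.1448349991272038
move mm [ 2.0545 -0.6024 -1.2226] rot [-0.0008 -0.0002  0.0007]
```

View pics/wrist5.png

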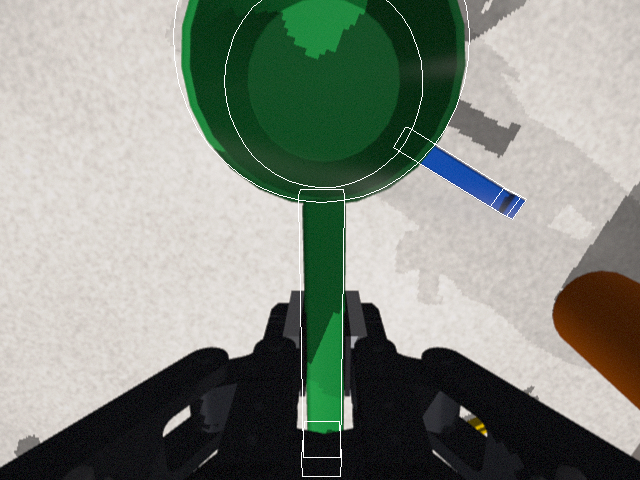

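View pics/top5.png

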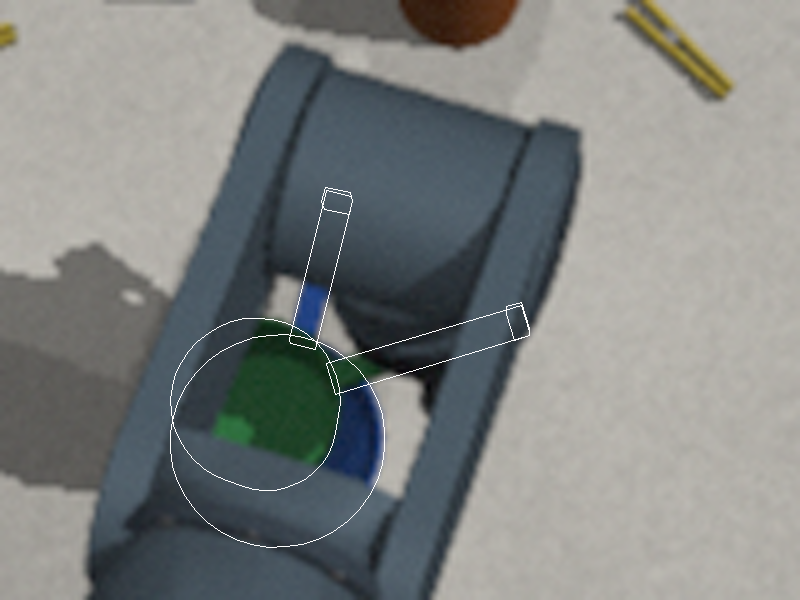

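View pics/s5.png

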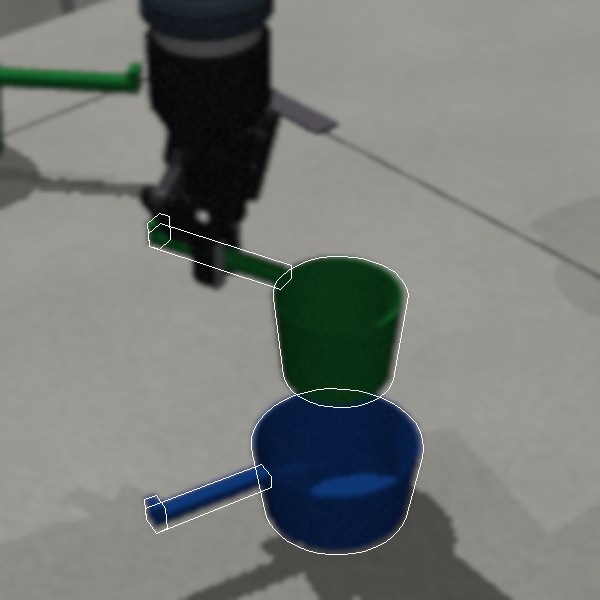

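Emit:
step_arm(targets="2 -0.6 25 0 0 0; 2 -0.6 50 0 0 0; 2 -0.6 75 0 0 0; 2 -0.6 95 0 0 0; 2 -0.6 105 0 0 0; 2 -0.6 109 0 0 0; 2 -0.6 109 0 0 0; 2 -0.6 109 0 0 0")

```text
time_s: 7.12
eef_pos: [0.5905, -0.0458, 0.0512]
eef_rot: [0.001, 0.586, 0.81, 0.0]
wrist_force: [0.4, 0.2, -1.0]
opening: 0.148
```

```bash
python3 -c "
from ov import *
go(.5896,-.0465,.047,1.888)
P=[('blue',(.5615,.039,0,-.207)),('green',(.5615,.039,.004,-1.254))]
c=optics.camera('wrist'); overlay(c,P,(0,0,640,480),'pics/w6.png',1)
c=optics.camera('scene'); overlay(c,P,(240,150,200,200),'pics/s6.png',3)"
```

```text
t 7.125 pos [ 0.5905 -0.0458  0.0512] psi 1.8889045142105239 q [-0.2776  0.4357  1.682   0.      1.0223 -0.5957] F [ 0.4098  0.1965 -1.0357] open 0.14827930770771647
move mm [-0.3833 -1.0824  4.1711] rot [0.0013 0.0009 0.0009]
```

View pics/w6.png

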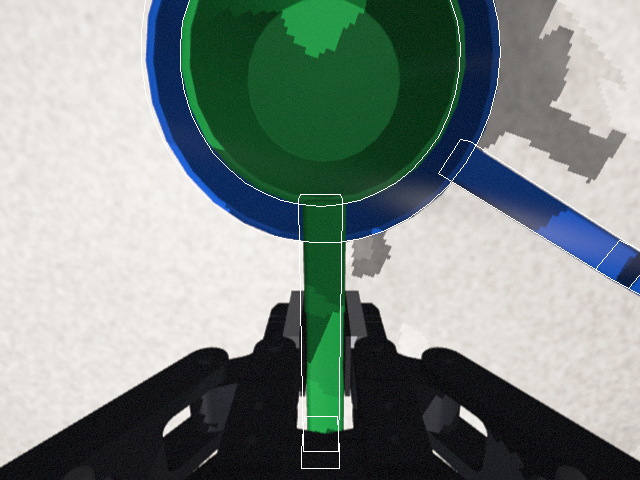

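View pics/s6.png

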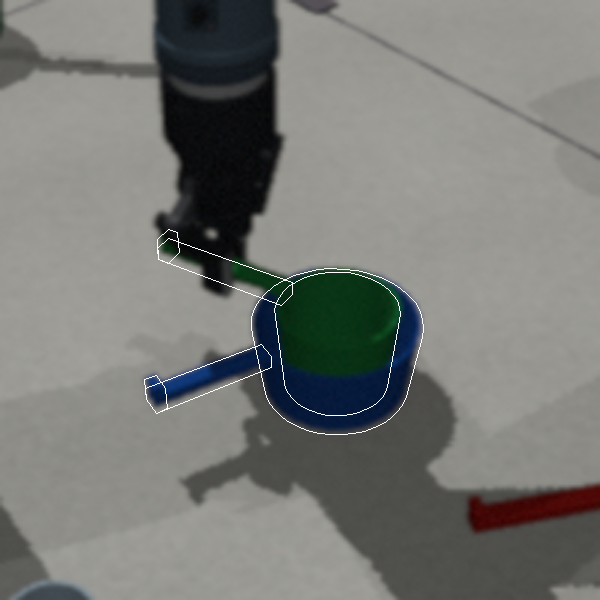

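Emit:
step_arm(targets="0 -0.5 2 0 0 0; 0 -0.5 3.5 0 0 0; 0 -0.5 4 0 0 0; 0 -0.5 4 0 0 0; 0 -0.5 4 0 0 0")

```text
time_s: 7.85
eef_pos: [0.5897, -0.0461, 0.0467]
eef_rot: [0.0, 0.586, 0.81, -0.0]
wrist_force: [0.1, -2.2, 4.7]
opening: 0.149
```

Contact felt (about 5 N). Release with a limited opening.

Emit:
step_arm(targets="0 0 0 0 0 0; 0 0 0 0 0 0; 0 0 0 0 0 0; 0 0 0 0 0 0", grip=45)

```text
time_s: 8.35
eef_pos: [0.5892, -0.0457, 0.0461]
eef_rot: [-0.0, 0.586, 0.81, -0.0]
wrist_force: [0.0, 0.4, 0.1]
opening: 0.446
```

Emit:
step_arm(targets="0 0 -20 0 0 0; 0 0 -50 0 0 0; 0 0 -100 0 0 0; 0 0 -110 0 0 0; 0 0 -110 0 0 0")

```text
time_s: 8.98
eef_pos: [0.5901, -0.046, 0.1581]
eef_rot: [0.001, 0.586, 0.81, 0.001]
wrist_force: [0.1, 0.1, 0.3]
opening: 0.447
```

```bash
python3 -c "
from ov import *
# red: axis .5112,.289 yaw -.485
y=-.485
go(.5112+.09*np.cos(y),.289+.09*np.sin(y),.16,y+np.pi)
P=[('blue',(.5615,.039,0,-.207)),('green',(.5615,.039,.004,-1.254))]
c=optics.camera('wrist'); overlay(c,P,(0,0,640,480),'pics/w7.png',1)
c=optics.camera('scene'); overlay(c,P,(240,150,200,200),'pics/s7.png',3)"
```

```text
t 8.975 pos [ 0.5901 -0.046   0.1581] psi 1.888860684736516 q [-0.2781  0.289   1.631   0.      1.2184 -0.5962] F [0.0812 0.0558 0.2533] open 0.4473714287833089
move mm [278.0878  92.3064  -2.122 ] rot [ 0.0018  0.0026 -0.7677]
```

View pics/w7.png

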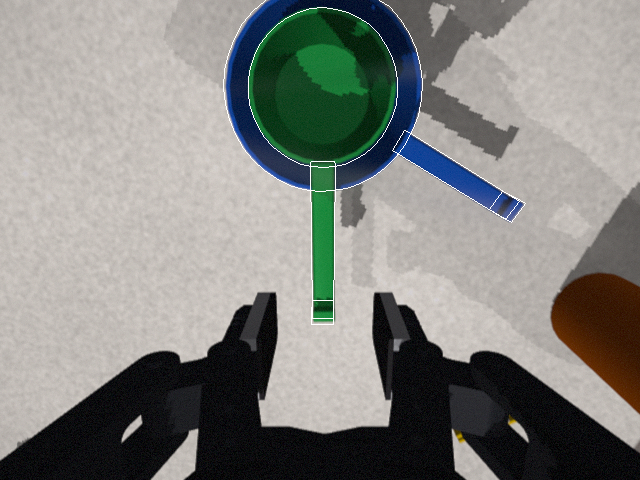

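View pics/s7.png

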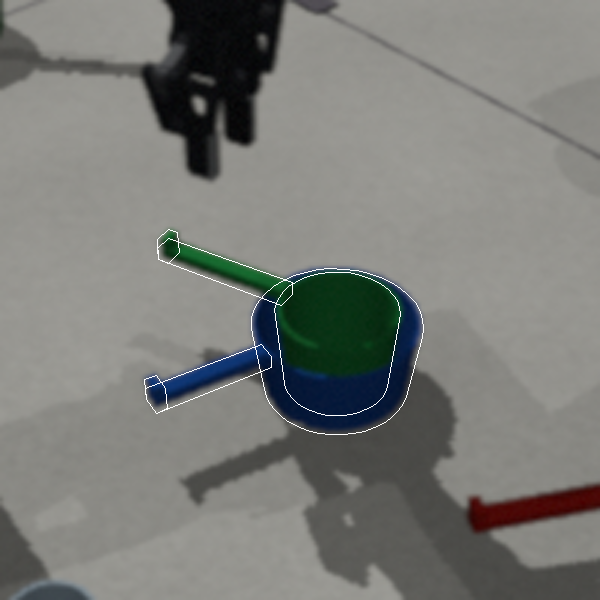

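Emit:
step_arm(targets="278 92 -2 0 0 -0.768; 278 92 -2 0 0 -0.768; 278 92 -2 0 0 -0.768; 278 92 -2 0 0 -0.768; 278 92 -2 0 0 -0.768; 278 92 -2 0 0 -0.768; 278 92 -2 0 0 -0.768; 278 92 -2 0 0 -0.768")

```text
time_s: 10.07
eef_pos: [0.5897, 0.2456, 0.1576]
eef_rot: [-0.001, 0.241, 0.971, -0.0]
wrist_force: [0.4, 0.0, 0.4]
opening: 0.451
```

```bash
python3 -c "
from ov import *
y=-.485
go(.5112+.09*np.cos(y),.289+.09*np.sin(y),.16,y+np.pi)
c=optics.camera('wrist'); m=mask(c['image'],'red'); f=fit([c],[m],'red',(.5112,.289,y)); print(np.array(f))
overlay(c,[('red',(f[0],f[1],0,f[2]))],(0,0,640,480),'pics/w8.png',1)"
```

```text
t 10.075 pos [0.5897 0.2456 0.1576] psi 2.654999471698077 q [ 0.2092  0.3895  1.4998 -0.0003  1.2537 -0.8749] F [0.3611 0.0229 0.3968] open 0.4509165933695809
move mm [-0.3174  1.8512 -2.4443] rot [-0.0011 -0.0009 -0.0016]
[ 0.512   0.2904 -0.4891  0.1717]
```

View pics/w8.png

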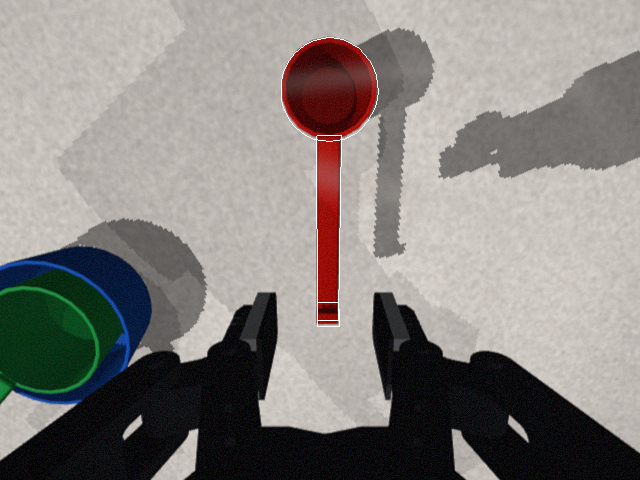

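```bash
python3 -c "
from h import *
y=-.489
go(.512+.09*np.cos(y),.2904+.09*np.sin(y),.049,y+np.pi)"
```

```text
t 10.125 pos [0.5899 0.2456 0.1579] psi 2.6548121445975466 q [ 0.2091  0.3892  1.4995 -0.0002  1.2537 -0.8748] F [ 0.9555 -0.293  -0.1687] open 0.4519248672876172
move mm [ -0.2677   3.0631 108.8705] rot [-0.0007 -0.0006  0.0022]
```

Emit:
step_arm(targets="0 2 40 0 0 0; 0 2 80 0 0 0; 0 2 105 0 0 0; 0 2 109 0 0 0; 0 2 109 0 0 0; 0 2 109 0 0 0")

```text
time_s: 10.88
eef_pos: [0.5921, 0.2488, 0.0511]
eef_rot: [0.001, 0.24, 0.971, 0.001]
wrist_force: [0.3, 0.7, -0.2]
opening: 0.45
```

```bash
python3 -c "
from ov import *
go(.5914,.2481,.049,2.6526)
c=optics.camera('wrist'); overlay(c,[],(0,0,640,480),'pics/w9.png',1)"
```

```text
t 10.875 pos [0.5921 0.2488 0.0511] psi 2.6564331397269187 q [ 0.2134  0.5267  1.5453  0.      1.0666 -0.8723] F [ 0.2877  0.6909 -0.2465] open 0.4501380536866361
move mm [ 0.2396 -0.9626  2.0914] rot [0.0019 0.0022 0.0038]
```

View pics/w9.png

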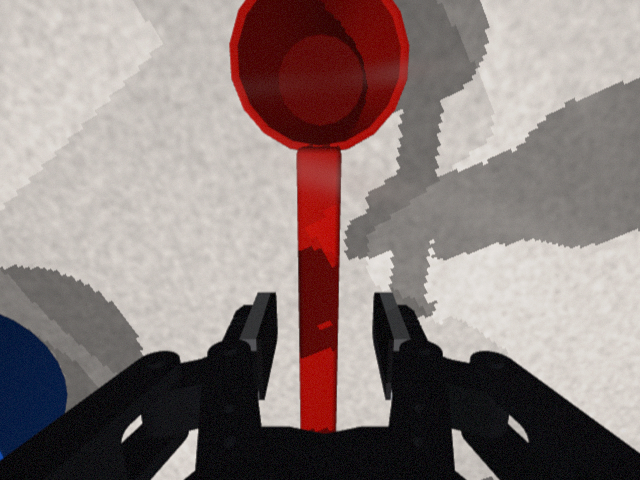

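Handle at column ~318, fingers centred at ~325: within 2 mm. Small correction while closing.

Emit:
step_arm(targets="0 -1.5 1.5 0 0 0; 0 -1.5 1.5 0 0 0; 0 -1.5 1.5 0 0 0; 0 -1.5 1.5 0 0 0; 0 -1.5 1.5 0 0 0; 0 -1.5 1.5 0 0 0", grip=0)

```text
time_s: 11.68
eef_pos: [0.5905, 0.2474, 0.0481]
eef_rot: [0.0, 0.24, 0.971, 0.0]
wrist_force: [1.4, -1.0, 1.9]
opening: 0.151
```

Emit:
step_arm(targets="0 0 -30 0 0 0; 0 0 -60 0 0 0; 0 0 -100 0 0 0; 0 0 -135 0 0 0; 0 0 -135 0 0 0; 0 0 -135 0 0 0")

```text
time_s: 12.42
eef_pos: [0.5891, 0.2474, 0.1813]
eef_rot: [-0.001, 0.24, 0.971, -0.0]
wrist_force: [0.1, 0.5, -0.9]
opening: 0.15
```

```bash
python3 -c "
from ov import *
y=-1.254-1.047
go(.5615+.09*np.cos(y),.039+.09*np.sin(y),.185,y+np.pi)
c=optics.camera('wrist'); overlay(c,[],(0,0,640,480),'pics/w10.png',1)
c=optics.camera('scene'); overlay(c,[],(300,150,240,200),'pics/s10.png',3)"
```

```text
t 12.425 pos [0.5891 0.2474 0.1813] psi 2.656895516694334 q [ 0.2121  0.3662  1.4804  0.0002  1.2973 -0.8741] F [ 0.1014  0.4989 -0.8785] open 0.14961043256963052
move mm [ -50.8281 -284.5357   -3.4356] rot [-0.0027 -0.0001  1.8163]
```

View pics/w10.png

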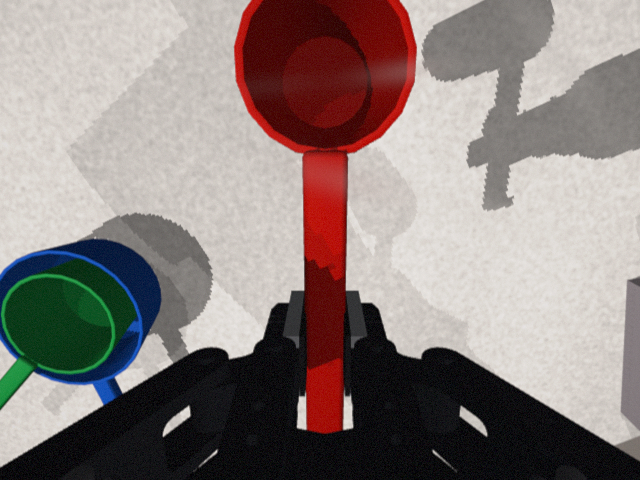

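View pics/s10.png

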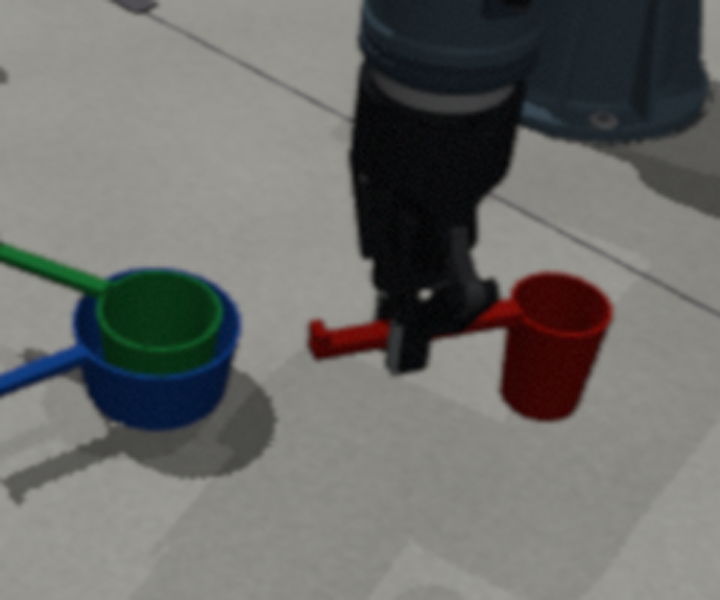

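Emit:
step_arm(targets="-6 -35 -2 0 0 0.16; -12 -70 -2 0 0 0.32; -19 -105 -2 0 0 0.48; -26 -140 -2 0 0 0.64; -32 -175 -2 0 0 0.8; -38 -210 -2 0 0 0.96; -45 -250 -2 0 0 1.12; -51 -284 -2 0 0 1.28")

```text
time_s: 13.52
eef_pos: [0.5014, -0.0286, 0.1833]
eef_rot: [-0.001, 0.774, 0.633, -0.001]
wrist_force: [0.7, -0.1, -0.5]
opening: 0.147
```

```bash
python3 -c "
from ov import *
y=-1.254-1.047
go(.5615+.09*np.cos(y),.039+.09*np.sin(y),.185,y+np.pi)"
```

```text
t 13.525 pos [ 0.5014 -0.0286  0.1833] psi 1.3712412353111523 q [-0.2936  0.0695  1.8329 -0.0001  1.2419 -0.094 ] F [ 0.7374 -0.0896 -0.4761] open 0.14747320050419807
move mm [ 0.5051 -0.0433 -1.6893] rot [-0.0027  0.0006  0.5306]
```

Emit:
step_arm(targets="0 0 0 0 0 0.16; 0 0 0 0 0 0.32; 0 0 0 0 0 0.48; 0 0 0 0 0 0.531; 0 0 0 0 0 0.531; 0 0 0 0 0 0.531; 0 0 0 0 0 0.531")

```text
time_s: 14.4
eef_pos: [0.5026, -0.0275, 0.1845]
eef_rot: [-0.0, 0.912, 0.411, -0.0]
wrist_force: [0.2, 0.1, -0.8]
opening: 0.146
```

```bash
python3 -c "
from ov import *
y=-1.254-1.047
go(.5615+.09*np.cos(y),.039+.09*np.sin(y),.185,y+np.pi)
P=[('blue',(.5615,.039,0,-.207)),('green',(.5615,.039,.004,-1.254)),('red',(.5615,.039,.137,y))]
c=optics.camera('wrist'); overlay(c,P,(0,0,640,480),'pics/w11.png',1)
c=optics.camera('scene'); overlay(c,P,(240,110,220,200),'pics/s11.png',3)"
```

```text
t 14.4 pos [ 0.5026 -0.0275  0.1845] psi 0.846453680409691 q [-0.2909  0.0693  1.8306  0.      1.2423  0.4335] F [ 0.1706  0.0953 -0.7759] open 0.14626093147975833
move mm [-1.1879 -0.5198 -0.5194] rot [-0.0005  0.0002  0.0059]
```

View pics/w11.png

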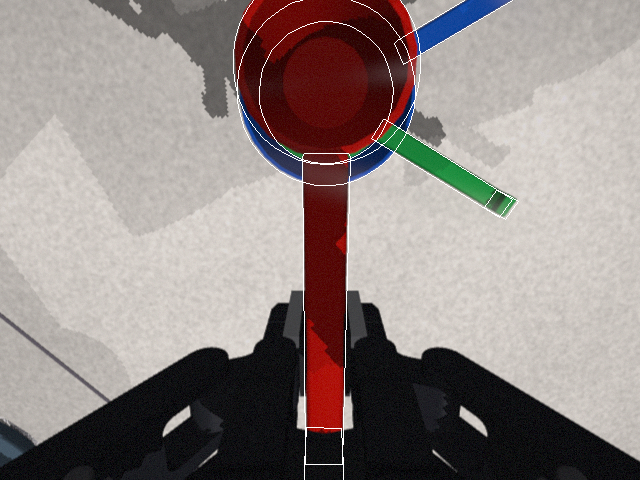

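View pics/s11.png

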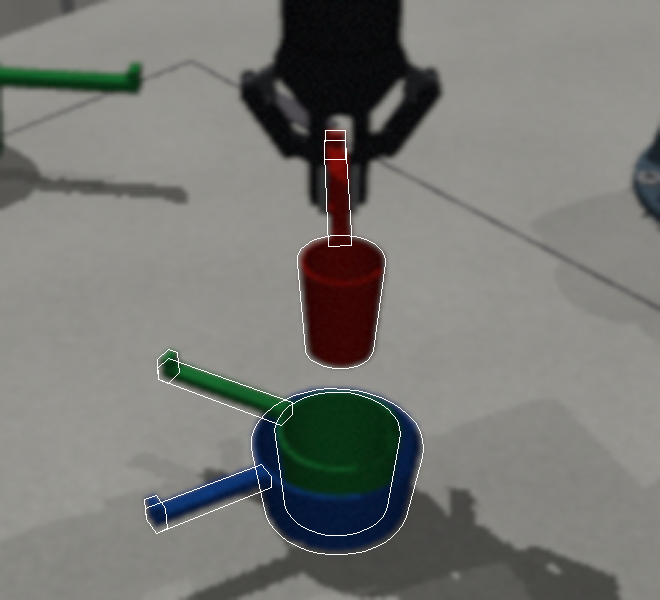

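Emit:
step_arm(targets="-1 -0.5 25 0 0 0; -1 -0.5 50 0 0 0; -1 -0.5 75 0 0 0; -1 -0.5 100 0 0 0; -1 -0.5 115 0 0 0; -1 -0.5 122 0 0 0; -1 -0.5 124 0 0 0; -1 -0.5 124 0 0 0")

```text
time_s: 15.5
eef_pos: [0.5023, -0.0281, 0.0614]
eef_rot: [0.0, 0.912, 0.41, 0.0]
wrist_force: [0.6, -0.3, -0.6]
opening: 0.149
```

Emit:
step_arm(targets="0 0 1.5 0 0 0; 0 0 3 0 0 0; 0 0 4 0 0 0; 0 0 4 0 0 0; 0 0 4 0 0 0")

```text
time_s: 16.12
eef_pos: [0.5018, -0.028, 0.0568]
eef_rot: [-0.0, 0.912, 0.41, 0.0]
wrist_force: [1.2, 0.3, 0.6]
opening: 0.15
```

```bash
python3 -c "
from ov import *
y=-1.254-1.047
go(.5615+.09*np.cos(y),.039+.09*np.sin(y),.056,y+np.pi)
P=[('blue',(.5615,.039,0,-.207)),('green',(.5615,.039,.004,-1.254)),('red',(.5615,.039,.008,y))]
c=optics.camera('wrist'); overlay(c,P,(0,0,640,480),'pics/w12.png',1)
c=optics.camera('scene'); overlay(c,P,(240,150,220,200),'pics/s12.png',3)"
```

```text
t 16.125 pos [ 0.5018 -0.028   0.0568] psi 0.8457745671095943 q [-0.2923  0.2593  1.9119  0.      0.9703  0.4327] F [1.1695 0.2898 0.633 ] open 0.14968844367266726
move mm [-0.2759 -0.1826  0.807 ] rot [ 0.     -0.      0.0052]
```

View pics/w12.png

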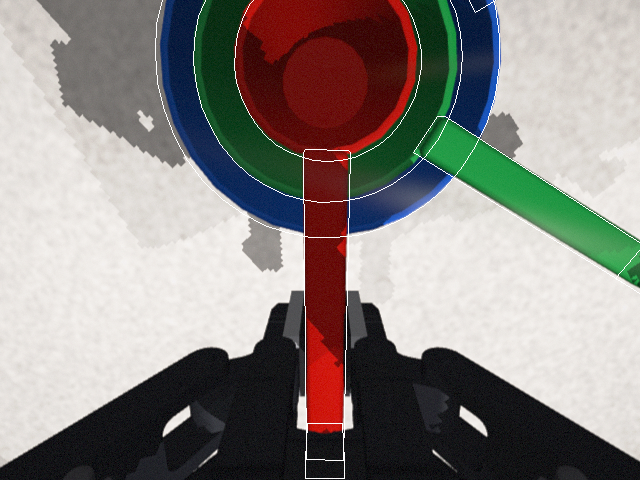

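View pics/s12.png

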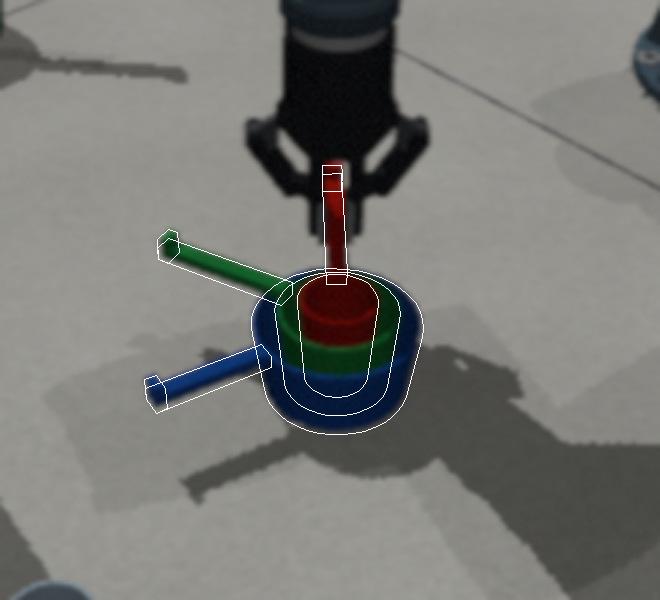

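Nearly seated; lower until light contact.

Emit:
step_arm(targets="0 0 1 0 0 0; 0 0 1 0 0 0; 0 0 1.5 0 0 0; 0 0 1.5 0 0 0")

```text
time_s: 16.73
eef_pos: [0.502, -0.0283, 0.0557]
eef_rot: [0.0, 0.912, 0.41, 0.0]
wrist_force: [-3.3, -0.7, 5.2]
opening: 0.148
```

Emit:
step_arm(targets="0 0 0 0 0 0; 0 0 0 0 0 0; 0 0 0 0 0 0; 0 0 0 0 0 0", grip=45)

```text
time_s: 17.23
eef_pos: [0.5017, -0.0279, 0.0552]
eef_rot: [-0.0, 0.912, 0.41, -0.0]
wrist_force: [-0.4, 0.6, 0.8]
opening: 0.453
```

Emit:
step_arm(targets="0 0 -20 0 0 0; 0 0 -50 0 0 0; 0 0 -100 0 0 0; 0 0 -110 0 0 0; 0 0 -110 0 0 0")

```text
time_s: 17.85
eef_pos: [0.5021, -0.028, 0.1656]
eef_rot: [0.0, 0.912, 0.41, 0.001]
wrist_force: [0.1, -0.7, 0.5]
opening: 0.452
```

```bash
python3 -c "
from ov import *
y=-1.254-1.047
P=[('blue',(.5615,.039,0,-.207)),('green',(.5615,.039,.004,-1.254)),('red',(.5615,.039,.008,y))]
c=optics.camera('wrist'); overlay(c,P,(0,0,640,480),'pics/w13.png',1)
c=optics.camera('scene'); overlay(c,P,(240,150,220,200),'pics/s13.png',3)"
```

```text
(no output)
```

View pics/w13.png

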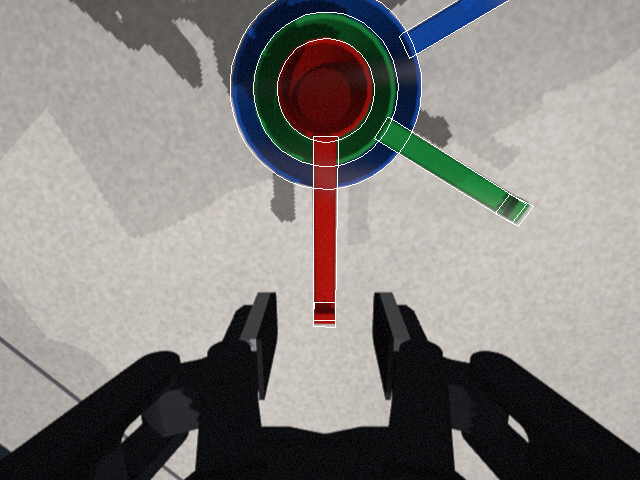

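View pics/s13.png

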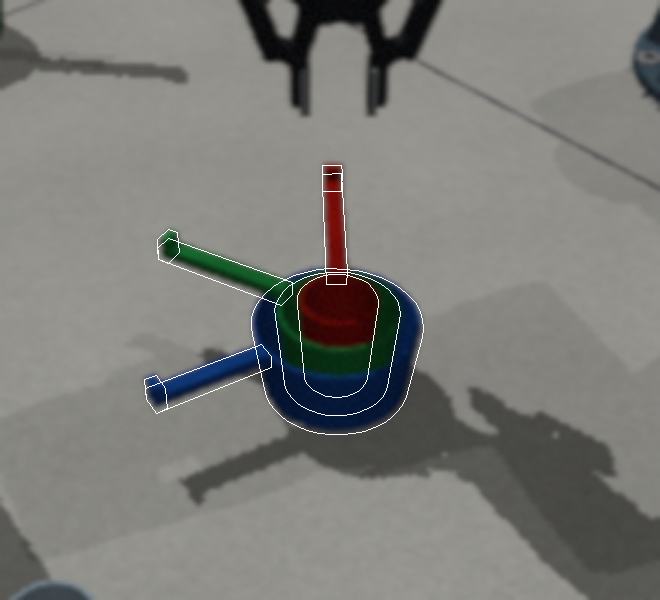

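All three scoops match their expected outlines when seated, and the gripper is clear.

```bash
python3 -c "
from bench import ticket
print(ticket.hand_in())"
```

```text
the job is handed in; nothing more can be done
None
```

The three scoops are nested where the blue one stood: the smaller green scoop is inside blue, and red is inside green. I handed the job in at about 18 s of the 67 s allowed; hand-in reports no verdict.

- **Seating:** After each release, the wrist and scene pictures matched the outlines expected for seated, upright scoops to within about 2 mm. I lowered each scoop until I felt light contact, about 5 N, before letting go.
- **Handles:** Green is turned about 60° from blue and red about 60° from green, both clockwise seen from above.
- **Blue scoop:** It did not visibly move; it still lies on the outline I measured at the start.
- **Robot:** The gripper was about 11 cm above the stack at hand-in and touching nothing.

**Disagreement:** My first position estimates from the top and scene cameras differed by up to about 1 cm for the green scoop. I set each final grasp from the wrist camera instead. No check failed.

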